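# Open the rinse-water gate valve and ease it off its stop

## Robot

A 7-joint arm with a two-finger parallel gripper is mounted at the origin on the work surface. World frame = base frame: x ahead of the robot, y to its left, z up, the work surface at z = 0. Lengths are in m, angles in rad, forces in N, time in s.
With the tool pointing down it reaches from about 0.425 to 0.95 m from the base axis. Payload 4.7 kg.
Tool frame: the origin (TCP) lies on the centre line of the jaws, within the pads' length; the fingertips stand robot.nose_length ahead of it and the grasp point (between the pads) lies 8 mm behind it (robot.nose_length is the distance from the TCP to the fingertips, in m); z points along the fingers, y is the line along which they close (so a half turn about z gives the same grasp; the last joint's range is limited). The gripper opens to 85 mm and grips with 20 to 120 N. Pads are 22 mm wide; open, the fingers measure 114 mm over their backs; the gripper's body (76 mm by 85 mm) begins 54 mm behind the grasp point. The pads swing forward as they close: fully open they stand 13 mm farther back than shut.
Start: joints at [1.289, 0.469, -0.049, 1.532, 0.024, 1.141, -0.082], TCP at [0.169, -0.654, 0.242] pointing down, gripper open.
Joint ranges: [-2.59, 2.59], [-0.33, 1.99], [-1.39, 1.29], [0.1, 2.45], [-1.04, 4.18], [0.21, 1.99], [-2.66, 2.66]. Speed limits (rad/s): [2.57, 2.57, 3.14, 3.14, 3.14, 3.14, 3.14].

## Interface

Orientations are given as [roll, pitch, yaw] about the fixed x, y, z axes, in that order (R = Rz(yaw) Ry(pitch) Rx(roll)).
In Python, from plant import robot, camrig, kin, ticket gives the robot as it stands (robot), with the cameras (camrig), the kinematics (kin) and the job (ticket). Calls block until the motion is done:
- robot.goto(position, orientation): joint-space move of the TCP to a pose.
- robot.move_straight(position, vel=0.15, attitude=None, contact_N=None): straight line of the TCP; attitude=None keeps the orientation; vel is the mean speed in m/s. With contact_N (N) it stops when the force on the tool has changed by that much, and returns True; else False.
- robot.move_joints(angles): joint-space move.
- robot.grip(opening, strength=None): opening from 0.0 (shut) to 1.0 (fully open); strength is the grip in N (None keeps the last); returns when the fingers have stopped.
- robot.sleep(seconds).
- kin.inverse_kinematics(position, orientation): joint angles nearest the present ones, or None.
- robot.sense(): the state.
- camrig.grab_frame(name): name is "scene" or "top"; returns a dict with "image" (400x640x3 uint8, red, green, blue), "range_z" (400x640 float32, m along the optical axis (not along the pixel's ray), 0 where there is no reading), "fx", "fy", "cx", "cy" (pixels), "dist_coeffs" ([k1, k2, p1, p2, k3] as OpenCV has them; the pictures are not rectified), "R" (3x3) and "t" (3): a world point X has camera coordinates R X + t. Camera axes: x right, y down, z forward; pixel columns grow to the right and rows downward; lengths in m; the calibration is good to about 2 mm. A picture is of the moment at which its call begins.
A pose or a line that the arm cannot do raises robot.IKError and nothing moves.
- ticket.close_job(): hands the job in; it is judged then, once.
The state is a dict: "t": time; "joint_pos": joint angles; "joint_velocities": joint speeds; "effort": joint torques, N m; "tcp_pos": TCP position; "tcp_rot": TCP orientation; "wrist_force": force on the tool from outside, world axes, zero at the start; "torque": the same for the moment, N m; "opening": opening from 0.0 (shut) to 1.0 (fully open); "gripper_force": force on a finger pad.
Only numpy, scipy, OpenCV 4.12 (cv2) and the standard library are available. Lean on these libraries where they do the work, as an engineer would, in place of code of your own. Each camera call takes 0.05 s, during which the arm holds its last target. There are 200 camera calls.

## Task

Open the bottle-rinsing water valve for the day: wind its handwheel anticlockwise (seen from above) until you feel it come up against its open stop, then back it off a quarter turn so that it cannot seize there, and let go. Leave the loose things around it where they are.

Things in the scene. Friction and masses are not known exactly. Their poses are not given: they have to be found in the camera images.
- valve: Fixed grey flanged gate valve in a steel pipe loop. Origin on the bench under the stem axis; z up, y along the pipe (60 mm, centre 95 mm high), which bends down into the bench 211 mm either side. Flanges 165 mm across, 57 to 95 mm either side. Bonnet under the wheel: 128 mm across up to 172 mm high, 42 mm across at 213 to 227 mm; above that only the 36 mm gland nut and the stem.
- hub (a point): Centre of the dark iron handwheel on its upright stem, in the wheel's mid-plane, 275 mm above the bench. Wheel level, 180 mm over the rim; rim a 16 mm round bar, inside diameter 148 mm; hub 36 mm across, 28 mm high, its nut reaching 22 mm above this point. The point turns with the wheel: z up, x along one spoke.
- spoke (a point): A point in the middle of one spoke (the one along the hub's x), 46 mm from the stem axis, in the wheel's mid-plane. Three straight spokes stand 120 degrees apart, each 14 mm wide and 10 mm thick. Between them are three openings, 56 mm from hub to rim, with nothing below the spokes for 48 mm but the 36 mm round hub, gland nut and stem in the middle.
- handwheel (a joint): Turn of the handwheel, rad; grows anticlockwise seen from above, which opens the valve (one turn = 6.28, counted on through all turns). It starts one to a little over two turns short of the open stop, which is rigid and unmarked and must be felt. The packing drags with about 0.22 N m (plus 0.05 per rad/s) either way; the wheel stays where it is left.
- wine_bottle: Bystander: corked green wine bottle, 75 mm across, 300 mm tall, loose, standing. Origin under its centre.
- cylinder: Bystander: white plastic measuring cylinder, 270 mm tall, 40 mm tube on an 84 mm foot, loose, standing. Origin under its centre.
- jug: Bystander: clear plastic measuring cup, 110 mm across, 150 mm tall, loose, standing. Origin under its centre.
- wrench: Bystander: dark steel spanner 200 mm long, lying loose on the bench. Origin under its middle, x along it.

How it is judged:
By the outcome, as a careful person would: the job done as asked, in the order asked, and still so for the second after the job is handed in, with the robot touching nothing.
It also fails if it takes over 72 s, if anything falls off the work surface, if the arm or the gripper's body presses on something with over 40 N, if the wrist force passes 120 N, or if a joint passes its speed limit or range.

## Working session

There is one attempt and no reset: what is moved stays moved. The work goes in short steps, each a Python script; the robot and the scene stay as the last script left them, time stands still between calls to the robot, and variables do not carry over. Pictures are saved under pics/ and viewed, at most 10 in all, crops included, and the job is handed in when it is done.

```bash
ls; mkdir -p pics; python3 - <<'E'
from plant import robot, camrig, kin, ticket
import cv2,numpy as np
s=robot.sense();print(s, robot.nose_length)
for n in("scene","top"):
    f=camrig.grab_frame(n);cv2.imwrite(f"pics/{n}0.png",f["image"][:,:,::-1]);np.savez(f"{n}0.npz",**f)
    print(n,f["fx"],f["cx"],f["cy"],f["dist_coeffs"],f["R"],f["t"])
E
```

```text
pics
plant.py
{'t': 0.0, 'joint_pos': array([ 1.28909922,  0.46947558, -0.04863703,  1.53369919,  0.02408894,
        1.14100615, -0.08232422]), 'joint_velocities': array([-0.00045247,  0.00072672,  0.00134   ,  0.00093693, -0.00124313,
       -0.00119477, -0.00052415]), 'effort': array([ 2.56618732e-04, -5.10316837e+01, -4.65642486e-02, -2.37715781e+01,
        1.07671850e-02,  7.44570483e-03,  1.01792546e-05]), 'tcp_pos': array([ 0.16872191, -0.65298493,  0.24123629]), 'tcp_rot': array([-3.13959005e+00,  4.50623318e-05,  2.52837603e-01]), 'wrist_force': array([0.69474757, 0.21150087, 0.09761427]), 'torque': array([ 0.00759614, -0.01531886,  0.03862132]), 'gripper_force': 0.0, 'opening': 1.0039838794882108} 0.011
scene 374.6200275369112 316.6252654132366 197.80635148457142 [-0.01282941  0.          0.          0.          0.        ] [[ 0.10129133  0.99473829  0.01535594]
 [ 0.81750953 -0.0744287  -0.5710854 ]
 [-0.56693759  0.07039963 -0.82074702]] [-0.10964743 -0.34921916  1.46237657]
top 416.8066166227269 325.13505076621203 204.64650378425458 [0.03734064 0.         0.         0.         0.        ] [[ 5.10822367e-04 -9.99970825e-01 -7.62162479e-03]
 [-9.88060617e-01  6.69515352e-04 -1.54064168e-01]
 [ 1.54064776e-01  7.60932671e-03 -9.88031448e-01]] [0.03915241 0.55861839 1.489735  ]
```

View pics/scene0.png

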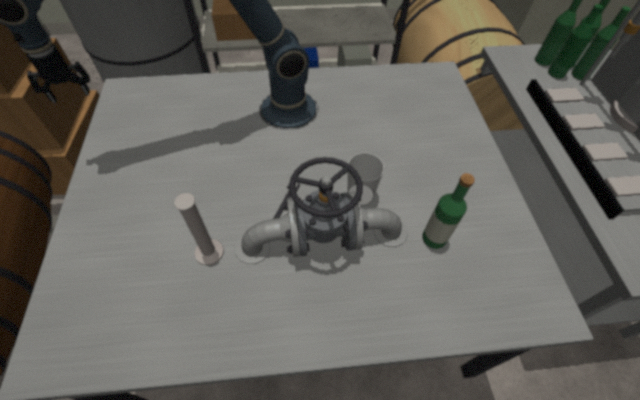

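View pics/top0.png

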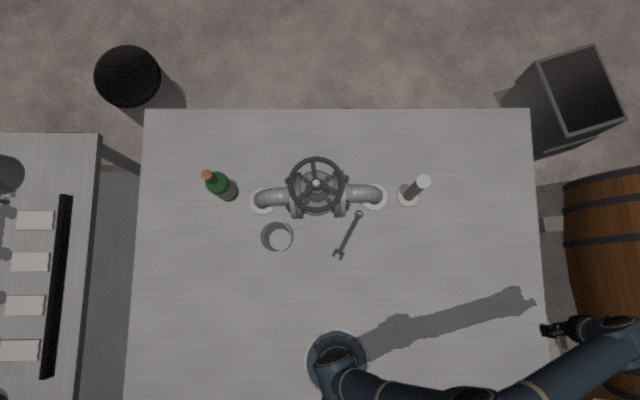

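The scene view shows the wheel centred near (326,187), the jug behind it at (366,170), the bottle at (447,215) and the cylinder at (200,230). In the top view the wheel is near (316,185), the jug at (277,236), the bottle at (218,185), the cylinder at (415,188) and the wrench at (347,235).

```bash
cat > vis.py <<'E'
import numpy as np,cv2
def KD(f): return np.array([[f["fx"],0,f["cx"]],[0,f["fy"],f["cy"]],[0,0,1.]]),np.array(f["dist_coeffs"],float)
def rays(f,uv):
    K,D=KD(f);n=cv2.undistortPoints(np.float64(uv).reshape(-1,1,2),K,D)[:,0]
    R,t=np.array(f["R"]),np.array(f["t"]); return -R.T@t, np.c_[n,np.ones(len(n))]@R
def plane(f,uv,z):
    c,d=rays(f,uv); return c+d*((z-c[2])/d[:,2])[:,None]
def cloud(f):
    h,w=f["range_z"].shape;v,u=np.mgrid[:h,:w];c,d=rays(f,np.c_[u.ravel(),v.ravel()])
    return (c+d*f["range_z"].reshape(-1,1)).reshape(h,w,3)
def circ(p):
    s=np.linalg.lstsq(np.c_[2*p,np.ones(len(p))],(p**2).sum(1),rcond=None)[0];return s[:2],np.sqrt(s[2]+s[0]**2+s[1]**2)
E
python3 - <<'E'
from vis import *
cs=[]
for n,(u0,u1,v0,v1) in dict(scene=(280,372,148,225),top=(275,357,145,225)).items():
    f=np.load(n+"0.npz");P=cloud(f);m=np.zeros((400,640),bool);m[v0:v1,u0:u1]=1
    w=m&(P[...,2]>.262)&(P[...,2]<.295)&(f["range_z"]>0)
    cnt=max(cv2.findContours(w.astype(np.uint8),cv2.RETR_EXTERNAL,cv2.CHAIN_APPROX_NONE)[0],key=len)
    e=cv2.fitEllipse(cnt);print(n,w.sum(),e)
    X=plane(f,cnt[:,0],.275);c,r=circ(X[:,:2]);print("circle on plane",c,r)
    h,_=circ(P[w][:,:2][np.hypot(*(P[w][:,:2]-c).T)>.07]);print("cloud centre",h,"z med",np.median(P[w][:,2]))
    q=P[w][:,:2]-c;k=np.hypot(*q.T);a=np.degrees(np.arctan2(q[:,1],q[:,0]))[(k>.03)&(k<.065)]
    hist=np.histogram(a,np.arange(-180,181,10))[0];print(hist)
    print("spoke deg", np.degrees(np.angle(np.exp(3j*np.radians(a)).sum()))/3)
    cs.append(rays(f,[e[0]]))
A=np.zeros((3,3));b=0
for c,d in cs:
    d=d[0]/np.linalg.norm(d);M=np.eye(3)-np.outer(d,d);A+=M;b=b+M@c
print("triangulated",np.linalg.solve(A,b))
f=np.load("top0.npz");P=cloud(f);g=np.load("scene0.npz");Q=cloud(g)
for nm,z0,z1 in (("bystander >0.1",.1,.4),):
    for X in (P,Q):
        ok=(X[...,2]>.02)&(X[...,2]<.4)&(abs(X[...,1])<.5)&(X[...,0]>.25)&(X[...,0]<.95)
        n,l,st,ce=cv2.connectedComponentsWithStats(ok.astype(np.uint8))
        for i in range(1,n):
            if st[i,4]>60:
                p=X[l==i];print(st[i],"min",p.min(0).round(3),"max",p.max(0).round(3))
E
```

```text
scene 1768 ((325.3450622558594, 186.6258544921875), (59.696075439453125, 73.20729064941406), 93.53177642822266)
circle on plane [0.58724458 0.06748664] 0.0894172472232622
cloud centre [0.59136856 0.06690116] z med 0.2804971952708592
[ 0  0  0  0  0  0 25 51 10  0  0  0  0  0  0  0  0  4 42 30  0  0  0  0
  0  0  0  0  0  8 44 21  1  0  0  0]
spoke deg 9.914180757969147
top 1124 ((316.1407775878906, 184.0056915283203), (54.837825775146484, 56.26484298706055), 82.93669128417969)
circle on plane [0.58901643 0.06563527] 0.08805816915188348
cloud centre [0.58765517 0.06544155] z med 0.28144129853205413
[ 0  0  0  0  0  2 29 19  1  0  0  0  0  0  0  0  0  0 26 24  0  0  0  0
  0  0  0  0  0  0 23 27  2  0  0  0]
spoke deg 9.70407805016559
triangulated [0.58911405 0.06655034 0.27071058]
[ 254  156  129   63 3919] min [ 0.498 -0.171  0.02 ] max [0.678 0.301 0.305]
[201 169  37  32 719] min [0.577 0.369 0.023] max [0.653 0.441 0.306]
[403 174  28  27 382] min [ 0.576 -0.293  0.02 ] max [ 0.625 -0.247  0.278]
[260 220  32  33 465] min [0.381 0.153 0.02 ] max [0.489 0.259 0.159]
[ 241  152  161  105 8351] min [ 0.377 -0.173  0.02 ] max [0.678 0.305 0.302]
[ 423  173   52   74 1764] min [0.582 0.368 0.02 ] max [0.654 0.44  0.302]
[ 174  193   43   63 1075] min [ 0.576 -0.293  0.02 ] max [ 0.622 -0.246  0.273]
```

Hub measured at (0.589, 0.0665) and z about 0.271–0.281 (0.275 expected), with spokes at 9.8° + k·120°. The plan is to put the shut fingers down into one opening and push a spoke round at a 46 mm radius with the tool attitude fixed. I'll feel for the stop through the moment about the stem.

```bash
cat > arm.py <<'E'
from plant import robot, camrig, kin, ticket
import numpy as np
H=np.array([.589,.0665]);RR=.046;Z=.262
def pt(deg,z=Z): a=np.radians(deg);return [H[0]+RR*np.cos(a),H[1]+RR*np.sin(a),z]
def mom():
    s=robot.sense();r=s["tcp_pos"][:2]-H;F=s["wrist_force"]
    return r[0]*F[1]-r[1]*F[0],np.degrees(np.arctan2(r[1],r[0])),np.hypot(*r),F,s["t"]
E
python3 - <<'E'
from arm import *
best=None
for yaw in np.radians(np.arange(-180,180,30)):
    q=[kin.inverse_kinematics(pt(a,z),[np.pi,0,yaw]) for a in range(0,360,45) for z in (Z,.40)]
    if any(x is None for x in q): continue
    q=np.array(q);c=abs(q[:,6]).max();print(round(np.degrees(yaw)),q.min(0).round(2),q.max(0).round(2))
    if best is None or c<best[0]: best=(c,yaw)
yaw=best[1];print("yaw",yaw)
robot.grip(0.0,60)
p=robot.sense()["tcp_pos"];robot.move_straight([p[0],p[1],.45],vel=.25)
robot.goto(pt(-50,.42),[np.pi,0,yaw])
print(mom(),robot.sense()["joint_pos"].round(2))
E
```

```text
-180 [ 0.47  0.33 -1.2   1.35  0.3   1.21  0.81] [ 0.7   0.61 -0.99  1.77  0.58  1.53  1.15]
-150 [ 0.51  0.35 -1.18  1.35  0.32  1.21  1.35] [ 0.73  0.67 -1.17  1.77  0.63  1.56  1.64]
-120 [ 0.51  0.35 -1.18  1.35  0.32  1.21  1.87] [ 0.73  0.67 -1.17  1.77  0.63  1.56  2.16]
-90 [ 0.51  0.39 -1.31  1.35  0.36  1.21  2.39] [ 0.79  0.67 -1.17  1.77  0.63  1.56  2.63]
-60 [-1.1   0.24  1.11  1.44 -0.56  1.14 -2.58] [-0.86  0.6   1.12  1.86 -0.22  1.49 -2.24]
-30 [ 0.23  0.25 -0.89  1.37  0.17  1.12 -2.61] [ 0.48  0.45 -0.54  1.78  0.29  1.47 -2.37]
0 [ 0.34  0.27 -0.98  1.36  0.2   1.13 -2.16] [ 0.54  0.5  -0.68  1.78  0.38  1.49 -1.88]
30 [ 0.38  0.28 -1.04  1.36  0.21  1.14 -1.67] [ 0.57  0.52 -0.73  1.78  0.42  1.5  -1.36]
60 [ 0.39  0.27 -1.02  1.36  0.21  1.14 -1.19] [ 0.54  0.54 -0.75  1.78  0.47  1.49 -0.84]
90 [ 0.38  0.28 -1.02  1.36  0.22  1.15 -0.65] [ 0.57  0.52 -0.77  1.78  0.45  1.49 -0.33]
120 [ 0.4   0.29 -1.07  1.36  0.24  1.16 -0.16] [ 0.6   0.54 -0.82  1.77  0.49  1.49  0.18]
150 [ 0.42  0.31 -1.13  1.36  0.26  1.17  0.33] [ 0.62  0.57 -0.87  1.77  0.53  1.5   0.68]
yaw 2.0943951023931953
(np.float64(0.03136987125372699), np.float64(-50.7838617946005), np.float64(0.04715755619228076), array([0.56861113, 0.3553565 , 0.12692306]), 4.7333) [ 0.51  0.41 -0.92  1.37  0.33  1.52  0.14]
```

```bash
python3 - <<'E'
from arm import *
print("touch",robot.move_straight(pt(-50),vel=.1,contact_N=10));m=mom();print(m)
if m[2]<.06 and abs(robot.sense()["tcp_pos"][2]-Z)<.004:
    a=-50;out=[]
    for i in range(34):
        a+=25;hit=robot.move_straight(pt(a),vel=.06,contact_N=18)
        m=mom();out.append((a,round(m[1]),round(m[0],2),m[3].round(1).tolist(),round(m[4],1),hit))
        if hit or m[0]<-.75: break
    for o in out: print(*o)
E
```

```text
touch False
(np.float64(0.017993965386952013), np.float64(-49.57146703200147), np.float64(0.04611713672230166), array([ 0.45406321,  0.06868114, -0.91513317]), 6.4667)
-25 -24 0.0 [-0.4, 0.2, -0.0] 7.0 False
0 0 -0.05 [-0.3, -1.2, -0.9] 7.4 False
25 24 -0.18 [1.1, -3.8, -0.6] 7.9 False
50 49 -0.24 [3.5, -3.7, 0.5] 8.4 False
75 75 -0.12 [2.8, 0.3, 2.1] 8.9 False
100 100 -0.13 [2.8, 0.5, 1.8] 9.4 False
125 125 -0.13 [1.6, 2.7, 2.8] 9.8 False
150 150 -0.11 [0.6, 2.4, 1.3] 10.3 False
175 175 -0.14 [0.0, 2.9, 0.8] 10.8 False
200 -160 -0.17 [-1.2, 3.5, 2.0] 11.3 False
225 -136 -0.2 [-3.3, 2.7, -0.6] 11.8 False
250 -110 -0.14 [-2.6, 1.3, -2.1] 12.3 False
275 -85 -0.05 [-1.1, -0.4, -0.5] 12.8 False
300 -60 -0.11 [-1.6, -2.0, -0.7] 13.2 False
325 -35 -0.08 [-1.3, -1.1, -1.5] 13.7 False
350 -10 -0.12 [-0.6, -2.6, -0.8] 14.2 False
375 14 -0.12 [0.3, -2.6, -0.3] 14.7 False
400 39 -0.22 [3.1, -3.5, -0.0] 15.2 False
425 65 -0.18 [3.6, -1.3, 1.6] 15.7 False
450 90 -0.1 [2.1, 1.9, 1.3] 16.1 False
475 93 -0.07 [1.5, 1.4, 0.3] 16.4 True
```

A contact stop came at a hand angle of 93°. I'll push again slowly to check that it is rigid, then take a picture.

```bash
python3 - <<'E'
from arm import *
import cv2
for n in (25,35):
    hit=robot.move_straight(pt(110),vel=.02,contact_N=n);m=mom();print(hit,m)
f=camrig.grab_frame("top");np.savez("top1.npz",**f)
f=camrig.grab_frame("scene");np.savez("scene1.npz",**f);cv2.imwrite("pics/s1.png",cv2.resize(f["image"][120:250,230:430,::-1],None,fx=4,fy=4))
E
```

```text
True (np.float64(-0.09867517986700393), np.float64(92.69164097767964), np.float64(0.04694477075666497), array([2.0394471 , 1.37870174, 0.96363659]), 16.825)
True (np.float64(-0.14229335925539266), np.float64(92.26199822436739), np.float64(0.047140758707636864), array([2.98796316, 0.83213085, 0.58179092]), 17.35)
```

View pics/s1.png

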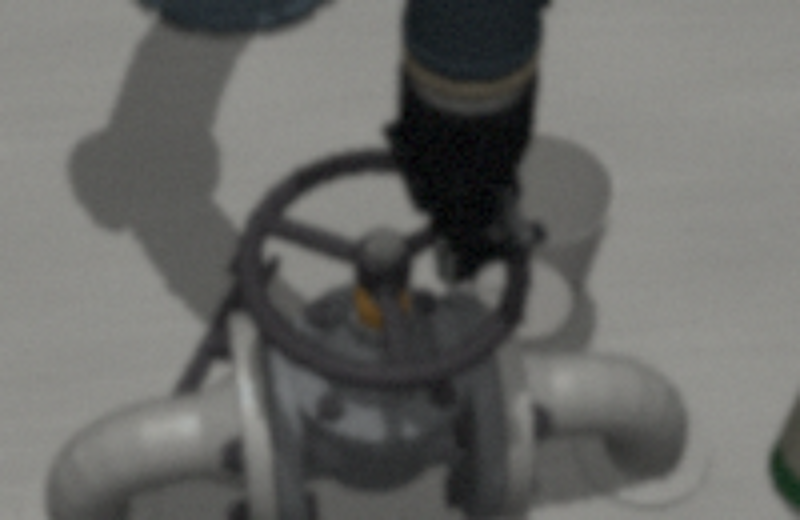

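The picture shows the fingers in the opening at (460,260), pressing on the spoke that runs from the hub (382,250) towards the upper right. Three pushes of 18, 25 and 35 N all stopped at about 92.5°, a place the hand passed freely on the turn before, so this is the open stop. I'll measure the spoke angle, then go round to the spoke behind and push clockwise.

```bash
cat > spoke.py <<'E'
from vis import *
def spoke(f,H=(.589,.0665),mask=None):
    P=cloud(f);q=P[...,:2]-np.array(H);k=np.hypot(q[...,0],q[...,1])
    w=(k>.028)&(k<.066)&(P[...,2]>.262)&(P[...,2]<.290)&(f["range_z"]>0)
    a=np.degrees(np.arctan2(q[w][:,1],q[w][:,0]))
    if mask: a=a[abs((a-mask+180)%360-180)>40]
    print(np.histogram(a,np.arange(-180,181,10))[0])
    return np.degrees(np.angle(np.exp(3j*np.radians(a)).sum()))/3
E
python3 - <<'E'
from spoke import *
for n in ("top","scene"):
    print(spoke(np.load(n+"0.npz")),spoke(np.load(n+"1.npz"),mask=97))
E
```

```text
[ 0  0  0  0  0  2 31 22  1  0  0  0  0  0  0  0  0  5 25 21  0  0  0  0
  0  0  0  0  0  0 23 31  3  0  0  0]
[0 0 0 0 0 0 0 0 0 0 0 0 0 0 0 0 0 0 0 0 0 0 0 0 0 0 0 0 0 0 0 0 0 0 0 0]
9.67708470657181 0.0
[ 0  0  0  0  0  3 33 53  1  0  0  0  0  0  0  0  0  0 43 38  3  0  0  0
  0  0  0  0  0  8 41 28  1  0  0  0]
[ 0  0  0  0  1 31 53  6  0  0  0  0  0  0  0  0  1 31 45  6  0  0  0  0
  0  0  0  0  0  0  0  0  0  0  0  0]
9.633881909845242 2.0832112558713765
```

At the stop the spokes sit at 2.1° + k·120°. The target is −87.9°, which is 32.1° mod 120. I'll back off short of that, measure, then trim.

```bash
python3 - <<'E'
from arm import *
from spoke import *
for a in (75,55,35,15,-5,-25,-48):
    hit=robot.move_straight(pt(a),vel=.05,contact_N=25);m=mom();print(a,hit,round(m[1]),round(m[0],2),m[3].round(1),round(m[4],1))
    if hit: break
f=camrig.grab_frame("scene");np.savez("scene2.npz",**f);print(spoke(f,mask=m[1]))
E
```

```text
75 False 75 0.02 [-0.7 -0.9  1.3] 17.9
55 False 55 0.03 [ 1.1  2.6 -0.1] 18.4
35 False 34 0.03 [-0.5  0.4  0.1] 18.8
15 False 19 0.25 [-0.5  5.4  1.5] 19.3
-5 False -2 0.23 [1.1 5.1 1. ] 19.8
-25 False -24 0.16 [2.  2.9 2.5] 20.2
-48 False -48 0.19 [2.9 2.9 2. ] 20.7
[ 0  0  0  0  0  0  0  0  0  0  0  0  0  0  0  0  0  0  0  0  1 46 40  6
  0  0  0  0  0  0  0  0  1 31 32  2]
40.85169059873016
```

It has backed off 81°, so 9° remain.

```bash
python3 - <<'E'
from arm import *
from spoke import *
import cv2
robot.move_straight(pt(-57),vel=.02,contact_N=25);m=mom();print(m)
f=camrig.grab_frame("scene");print(spoke(f,mask=m[1]))
robot.move_straight(pt(-35),vel=.04);p=robot.sense()["tcp_pos"]
robot.move_straight([p[0],p[1],.45],vel=.12)
robot.goto([.45,-.05,.47],[np.pi,0,np.radians(120)])
for n in ("scene","top"):
    f=camrig.grab_frame(n);print(n,spoke(f));np.savez(n+"3.npz",**f)
    cv2.imwrite(f"pics/{n}3.png",f["image"][:,:,::-1])
print(mom())
E
```

```text
(np.float64(0.26125938212756816), np.float64(-56.59482695057641), np.float64(0.04613095372939088), array([4.6695853 , 3.20633586, 0.50328541]), 21.2917)
[ 0  0  0  0  0  0  0  0  0  0  0  0  0  0  0  0  0  0  0  0 31 50  6  0
  0  0  0  0  0  0  0  1 28 39  4  0]
32.02885746659275
[ 0  0  0  0  0  0  0  0 24 55 17  0  0  0  0  0  0  0  0  0 33 42  7  0
  0  0  0  0  0  0  0  0 29 35  4  0]
scene 33.010767900603064
[ 0  0  0  0  0  0  0  1 23 31  5  0  0  0  0  0  0  0  0  1 18 31  3  0
  0  0  0  0  0  0  0  0 13 31 12  0]
top 32.84799379465691
(np.float64(-0.11286576585888615), np.float64(-139.96154094584324), np.float64(0.18038344677286866), array([0.05729315, 0.86539292, 1.12240403]), 24.5583)
```

View pics/scene3.png

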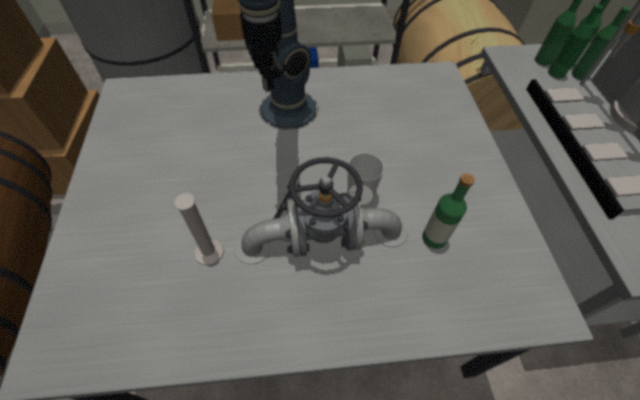

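The wheel at (326,187) is clear of the arm, and the bottle (447,215), cylinder (200,230) and jug (366,170) have not moved. The wheel stands about 89–90° back from the stop.

```bash
python3 -c "
from plant import robot, camrig, kin, ticket
print(ticket.close_job())"
```

```text
the job is handed in; nothing more can be done
None
```

The valve is wound anticlockwise to its open stop (about 1.3 turns), backed off about 89–90° by camera measurement, and released with the arm clear and the bottle, cylinder and jug unmoved by eye (I did not recheck the wrench); the job is handed in, its result not reported to me.

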